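# Tap a skate wheel to the centre of the pressing pillar

### The job

The blue skate wheel stands off-centre on its proud lower bearing on the steel pressing pillar. With light fingertip taps, centre it on the pillar, so that the guide pin of the bearing press would drop straight through the bearings into the pillar's hole. Do not pinch, lift or topple the wheel, leave the other things where they are, and finish with the wheel standing level and still.

Things in the scene. Friction and masses are not known exactly. Their poses are not given: they have to be found in the camera images.
- wheel: Blue quad skate wheel with white hub, 62 mm across, about 0.11 kg, standing with its axis upright on a steel bearing 22 mm across that sticks 4 mm out below the tyre; a like one sticks out above. Bearing bores 8 mm. Origin and axes as point wheel_foot. Heights above it: tyre 4 to 38 mm, flat cylindrical tread (radius 31 mm) 9 to 33 mm, top of the upper bearing 42 mm.
- wheel_foot (a point): Centre of the lower face of the wheel's lower bearing, on which it stands; z is the wheel's axis, up through the wheel. It starts 9 to 14 mm off the pillar's centre in any direction, at the height of the pillar's top. Friction on the pillar is about 0.45 to 0.75: a push low on the tread slides the wheel, a push high on it tips the wheel.
- pillar_top (a point): Centre of the flat top face of the bolted-down steel pillar; z points up. The pillar is 40 mm in diameter with a 16 mm hole down its middle, its top 55 mm above the table, on a dark round flange 96 mm in diameter and 10 mm high with three bolt heads up to 16 mm high. The pillar is concentric with its flange. It does not move.
- cup_washer_a: White nylon cup washer, 27 mm across, 9 mm high, lying near the pillar; origin at the centre of its underside. To be left alone.
- cup_washer_b: A second white nylon cup washer, 27 mm across, 9 mm high, lying near the pillar; origin at the centre of its underside. To be left alone.
- loose_bearing: Loose steel bearing, 22 mm across, 7 mm high, lying near the pillar; origin at the centre of its underside. To be left alone.
- spare_wheel: Orange skate wheel without bearings, 62 mm across, lying flat, 34 mm high, on the table beside the pillar's flange; origin at the centre of its underside. To be left alone.
- ratchet: Black ratchet handle lying on the table to the right, 200 mm long along its x axis, up to 35 mm high; origin under its middle. To be left alone.
- mug: White chipped enamel mug with a blue rim, 80 mm across, 79 mm high, handle to its +y side; on the left; origin at the centre of its underside. To be left alone.

How it is judged:
At the end, for the whole second after the job is handed in: The wheel's axis is within 4 mm of the pillar's axis (an 8 mm guide pin then enters the 16 mm hole); the wheel stands level (within 0.05 rad) and at rest, its lower bearing flat on the pillar's top (within 2 mm in height) (horizontal distance between wheel_foot and pillar_top below 0.004 m and angle between wheel_foot's own z axis and vertical below 0.05 rad and z of wheel_foot in the frame of pillar_top between -0.002 and 0.002 m and linear speed of wheel below 0.01 m/s and angular speed of wheel below 0.1 rad/s); the robot touches nothing.
It fails at once if the wheel is knocked off the pillar or toppled (leans more than 0.35 rad, more than 20 mm off-centre, or drops 6 mm) (angle between wheel_foot's own z axis and vertical above 0.35 rad or horizontal distance between wheel_foot and pillar_top above 0.02 m or z of wheel_foot in the frame of pillar_top below -0.006 m).
It fails at once if the wheel is lifted off the pillar (its foot rises more than 6 mm) (z of wheel_foot in the frame of pillar_top above 0.006 m).
It fails at once if the wheel is pinched, pressed or struck harder than a light tap (over 12 N) (contact force between any of the fingers, the arm and wheel above 12 N).
It fails at once if another thing is moved by more than 10 mm (distance of any of cup_washer_a, cup_washer_b, loose_bearing, spare_wheel, ratchet, mug from where it was at the start of the episode above 0.01 m).
It also fails if it takes over 45 s, if anything falls off the work surface, if the arm or the gripper's body presses on something with over 40 N, if the wrist force passes 120 N, or if a joint passes its speed limit or range.

### The arm

A 6-joint arm with a two-finger parallel gripper is mounted at the origin on the work surface. World frame = base frame: x ahead of the robot, y to its left, z up, the work surface at z = 0. Lengths are in m, angles in rad, forces in N, time in s.
With the tool pointing down it reaches from about 0.35 to 0.975 m from the base axis. Payload 4.9 kg.
Tool frame: the origin (TCP) lies at the very end of the fingers, on their centre line; the grasp point (between the pads) lies 19 mm behind it; x points along the fingers, y is the direction in which the jaws open and shut, and the axes are right-handed (so a half turn about x gives the same grasp; the last joint's range is limited). The gripper opens to 85 mm and grips with 20 to 120 N. Pads are 22 mm wide; open, the fingers measure 114 mm over their backs; the gripper's body (76 mm by 85 mm) begins 54 mm behind the grasp point. The pads swing forward as they close: fully open they stand 13 mm farther back than shut.
Start: joints at [0.993, 0.053, 1.613, -0, 1.476, -0.119], TCP at [0.277, 0.56, 0.211] pointing down, gripper open.
Joint ranges: [-3.01, 3.01], [-1.01, 2.22], [0.06, 2.58], [-1.02, 4.17], [0.09, 2.62], [-3.14, 3.14]. Speed limits (rad/s): [2.57, 2.57, 3.14, 3.14, 3.14, 3.14].

### API

Orientations are given as a rotation vector (axis times angle).
In Python, from station import ctrl gives the robot as it stands. The module is installed in compiled form; this text tells all that it offers.
- The arm moves only by the shell command python3 -m handwheel 'ROWS' [FORCE]. ROWS is JSON, one flat list of numbers, 7 for each row, row after row: the opening, from 0 (shut) to 1 (fully open), then the shift along the tool's x, y, z in m, then the turn, a rotation vector about the tool's x, y, z in degrees. A call has 1 to 12 rows; each row is the pose to reach, as a shift and turn from the pose commanded when the call began, along the tool's axes at that moment; what a row does not reach only later rows make up. A row lasts 1/12 s, in which the tool goes at most 41.7 mm and 7.16 degrees, less where a joint would pass 70% of its speed; a pose out of reach is approached as far as the arm can. A call with a gripper value outside its range is refused whole. The fingers move at their own pace and stop on an object; FORCE is the grip in N (left out, the last holds). Time passes only in rows, so rows that repeat a pose let the fingers close. It gives the time, the measured TCP pose, the force and the opening at its end, in the units of the state.
- ctrl.get_obs(): the state, without advancing time (a new reading comes with each control period).
- ctrl.get_image(name): name is "scene" or "top" or "wrist"; returns (picture, depth): 400x640x3 uint8, blue, green, red; 400x640 float32, m along the optical axis (not along the pixel's ray), 0 where there is no reading.
- ctrl.camera_params(name): a dict with "fov_y" (degrees; the focal length in pixels is half the picture's height over the tangent of half this angle, whatever the lens; pixels are square), "cx", "cy" (the principal point, pixels), "R" (3x3) and "t" (3): a world point X has camera coordinates R X + t; the wrist camera has in their place "hand_eye" (4x4, takes a point from camera to tool coordinates, whose origin is the TCP and whose axes are the tool frame's). Camera axes: x right, y down, z forward; pixel columns grow to the right and rows downward; lengths in m; the calibration is good to about 2 mm. A picture is of the moment at which its call begins: read the wrist's pose just before it. camera_params takes no time and is no camera call.
- ctrl.finish_job(): hands the job in, once; it reports no verdict.
The state is a dict: "t": time; "q": joint angles; "dq": joint speeds; "effort": joint torques, N m; "tool_pos": TCP position; "tool_rot": TCP orientation; "contact_force": force on the tool from outside, world axes, zero at the start; "wrist_torque": the same for the moment, N m; "opening": finger opening in m.
Only numpy, scipy, OpenCV 4.12 (cv2) and the standard library are available. Lean on these libraries where they do the work, as an engineer would, in place of code of your own. Each camera call takes 0.05 s, during which the arm holds its last target.

## Working session

There is one attempt and no reset: what is moved stays moved. The work goes in short steps, Python scripts to look and compute and a shell command to move; the robot and the scene stay as the last step left them, time stands still between calls to the robot, and variables do not carry over. Pictures are saved under pics/ and viewed, and the job is handed in when it is done.

```bash
mkdir -p pics; ls; python3 - <<'E'
from station import ctrl
import cv2,numpy as np
o=ctrl.get_obs()
for k in o: print(k,np.round(o[k],4) if not isinstance(o[k],str) else o[k])
for n in ["scene","top","wrist"]:
    im,d=ctrl.get_image(n); cv2.imwrite(f"pics/{n}0.png",im); np.save(f"pics/{n}0.npy",d)
    print(n,ctrl.camera_params(n))
E
```

```text
pics
t 0.0
q [ 0.993   0.0534  1.6143 -0.      1.476  -0.119 ]
dq [ 0.0016 -0.001   0.0008  0.0001 -0.0023 -0.0002]
effort [ 1.60000e-03 -3.93659e+01 -3.70190e+01  1.00000e-04  6.70000e-03
 -0.00000e+00]
tool_pos [0.2765 0.5598 0.2094]
tool_rot [ 0.3583  1.5414 -0.3614]
contact_force [-0.1121  0.0078  0.6643]
wrist_torque [ 0.0386 -0.0501 -0.0168]
opening 0.085
scene {'fov_y': 54.61686315420526, 'cx': 316.96411921581705, 'cy': 199.01414105138693, 'R': array([[-0.60944689,  0.79281701,  0.00395914],
       [ 0.67468759,  0.52124922, -0.52258579],
       [-0.4163786 , -0.3158171 , -0.85257751]]), 't': array([ 0.32146723, -0.34037756,  1.38661026])}
top {'fov_y': 50.21045937747465, 'cx': 317.1013638406876, 'cy': 198.95917326704, 'R': array([[ 0.02606711, -0.99958739, -0.01206475],
       [-0.9887104 , -0.02399829, -0.14790482],
       [ 0.14755425,  0.015784  , -0.98892801]]), 't': array([0.01253598, 0.55702147, 1.09630707])}
wrist {'fov_y': 69.56079187693484, 'cx': 317.19836536481284, 'cy': 198.600987741816, 'hand_eye': array([[-1.01929841e-03, -2.80850688e-01,  9.59750932e-01,
        -1.62810633e-01],
       [ 9.99999399e-01, -6.73256152e-04,  8.65029997e-04,
         3.10522133e-04],
       [ 4.03213950e-04,  9.59751237e-01,  2.80851205e-01,
        -6.98789523e-02],
       [ 0.00000000e+00,  0.00000000e+00,  0.00000000e+00,
         1.00000000e+00]])}
```

View pics/scene0.png

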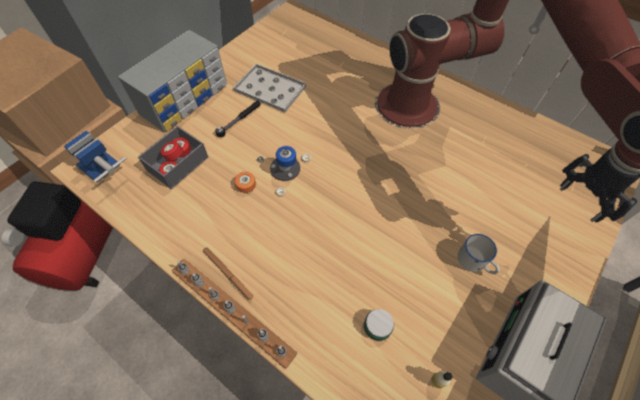

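View pics/top0.png

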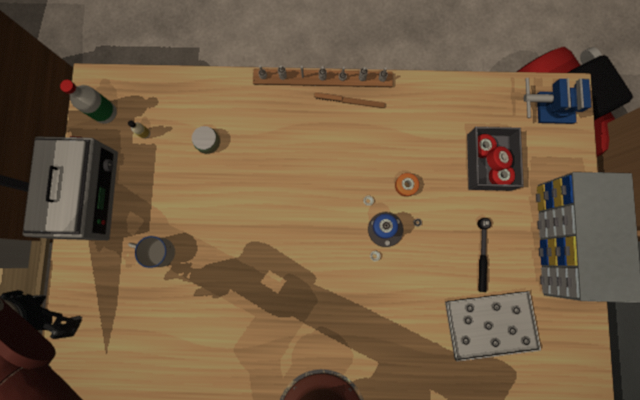

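View pics/wrist0.png

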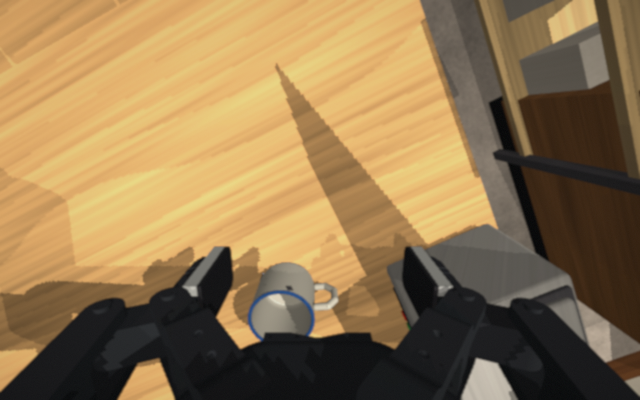

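```bash
cat > h.py <<'E'
from station import ctrl
import cv2,numpy as np
from scipy.spatial.transform import Rotation as Ro
def cam(n,obs=None):
    p=ctrl.camera_params(n); f=200/np.tan(np.radians(p["fov_y"]/2))
    if n=="wrist":
        H=np.array(p["hand_eye"]); T=np.eye(4);T[:3,:3]=Ro.from_rotvec(obs["tool_rot"]).as_matrix();T[:3,3]=obs["tool_pos"]
        M=T@H; R=M[:3,:3]; C=M[:3,3]
    else:
        R=np.array(p["R"]).T; C=-R@np.array(p["t"])
    return f,p["cx"],p["cy"],R,C
def ray(c,u,v,z):
    f,cx,cy,R,C=c; d=R@np.array([(u-cx)/f,(v-cy)/f,1]); return C+d*(z-C[2])/d[2]
def proj(c,X):
    f,cx,cy,R,C=c; q=R.T@(np.array(X)-C); return cx+f*q[0]/q[2],cy+f*q[1]/q[2]
def pose():
    o=ctrl.get_obs(); return o
E
python3 - <<'E'
from h import *
im=cv2.imread("pics/top0.png"); c=cam("top")
hsv=cv2.cvtColor(im,cv2.COLOR_BGR2HSV)
for n,(u,v,z) in dict(wheel=(386,226,.097),flange=(386,230,.01),spare=(407.5,184,.034),wa=(368.5,200,.009),wb=(376,255,.009),lb=(418,222,.007),mug=(154,251,.079),ratchet=(484,250,.03)).items(): print(n,np.round(ray(c,u,v,z),4))
cv2.imwrite("pics/topz.png",cv2.resize(im[165:275,326:446],None,fx=5,fy=5,interpolation=cv2.INTER_CUBIC))
s=cv2.imread("pics/scene0.png")
cv2.imwrite("pics/scenez.png",cv2.resize(s[130:210,225:325],None,fx=6,fy=6,interpolation=cv2.INTER_CUBIC))
E
```

```text
wheel [ 0.484  -0.1487  0.097 ]
flange [ 0.4809 -0.1615  0.01  ]
spare [ 0.6042 -0.2154  0.034 ]
wa [ 0.5619 -0.1137  0.009 ]
wb [ 0.4131 -0.135   0.009 ]
lb [ 0.505  -0.2487  0.007 ]
mug [0.4071 0.437  0.079 ]
ratchet [ 0.4331 -0.4162  0.03  ]
```

View pics/topz.png

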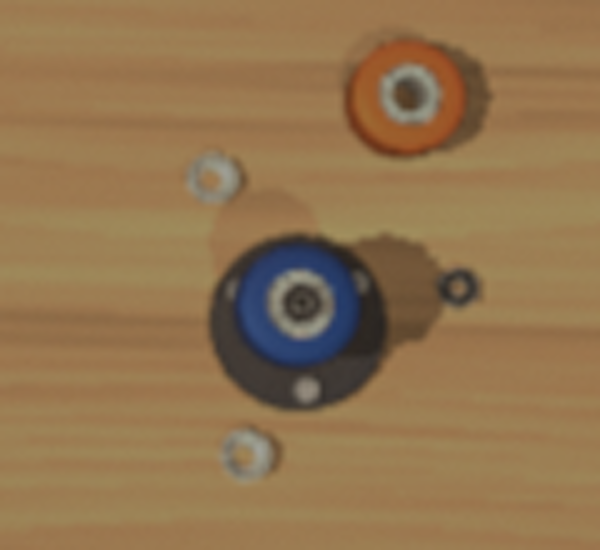

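View pics/scenez.png

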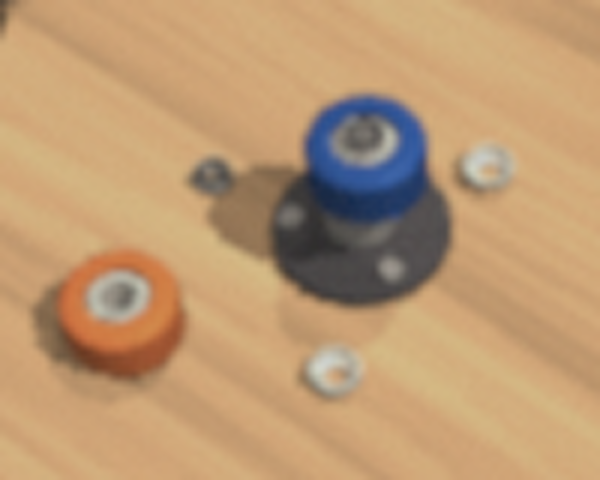

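```bash
cat >> h.py <<'E'
def plan(target, zdir=None):
    """shift in tool axes to world target; zdir: desired world direction (xy) of tool z with x down"""
    o=pose(); R=Ro.from_rotvec(o["tool_rot"]).as_matrix()
    print("R cols x",np.round(R[:,0],3),"y",np.round(R[:,1],3),"z",np.round(R[:,2],3))
    print("shift",np.round(R.T@(np.array(target)-o["tool_pos"]),4))
    if zdir is not None:
        z=np.array([zdir[0],zdir[1],0]);z/=np.linalg.norm(z);x=np.array([0,0,-1.]);y=np.cross(z,x)
        print("turn deg",np.round(np.degrees(Ro.from_matrix(R.T@np.c_[x,y,z]).as_rotvec()),2))
E
python3 - <<'E'
from h import *
plan([.487,-.075,.215],[.2,1])
E
```

```text
R cols x [-0.001 -0.001 -1.   ] y [ 0.443  0.897 -0.002] z [ 0.897 -0.443 -0.   ]
shift [-0.0046 -0.476   0.4699]
turn deg [-1.0498e+02 -9.0000e-02  5.0000e-02]
```

```bash
python3 - <<'E'
from h import *
plan([.482,-.155,.20],[.97,-.24])
E
```

```text
R cols x [-0.001 -0.001 -1.   ] y [ 0.443  0.897 -0.002] z [ 0.897 -0.443 -0.   ]
shift [ 0.0105 -0.55    0.5009]
turn deg [-12.39  -0.02   0.09]
```

```bash
python3 -m handwheel '[1,0.0,-0.30,0.27,-6,0,0,1,0.0,-0.30,0.27,-6,0,0,1,0.0,-0.30,0.27,-6,0,0,1,0.0,-0.30,0.27,-6,0,0,1,0.0,-0.30,0.27,-6,0,0,1,0.0,-0.30,0.27,-6,0,0,1,0.0,-0.30,0.27,-6,0,0,1,0.0,-0.30,0.27,-6,0,0,1,0.0,-0.30,0.27,-6,0,0,1,0.0,-0.30,0.27,-6,0,0,1,0.0,-0.30,0.27,-6,0,0]'; python3 - <<'E'
from h import *
plan([.482,-.155,.20],[.97,-.24])
E
```

```text
t: 1.07
tool_pos: [0.3869, 0.1677, 0.2105]
tool_rot: [0.282, 1.551, -0.284]
contact_force: [0.8, 1.0, -0.7]
opening: 0.0852
R cols x [ 0.001 -0.002 -1.   ] y [ 0.353  0.936 -0.001] z [ 0.936 -0.353  0.001]
shift [ 0.0112 -0.2684  0.2028]
turn deg [-6.76  0.07  0.08]
```

```bash
python3 -m handwheel '[1,0.011,-0.268,0.203,-6.8,0,0,1,0.011,-0.268,0.203,-6.8,0,0,1,0.011,-0.268,0.203,-6.8,0,0,1,0.011,-0.268,0.203,-6.8,0,0,1,0.011,-0.268,0.203,-6.8,0,0,1,0.011,-0.268,0.203,-6.8,0,0,1,0.011,-0.268,0.203,-6.8,0,0,1,0.011,-0.268,0.203,-6.8,0,0,1,0.011,-0.268,0.203,-6.8,0,0,1,0.011,-0.268,0.203,-6.8,0,0,1,0.011,-0.268,0.203,-6.8,0,0,1,0.011,-0.268,0.203,-6.8,0,0]'; python3 - <<'E'
from h import *
o=pose(); im,d=ctrl.get_image("wrist"); cv2.imwrite("pics/w1.png",im); np.savez("pics/w1.npz",d=d,p=o["tool_pos"],r=o["tool_rot"]); print(o["tool_pos"],o["q"],o["dq"])
E
```

```text
t: 2.07
tool_pos: [0.4833, -0.1486, 0.1994]
tool_rot: [0.184, 1.564, -0.183]
contact_force: [-0.6, -0.1, -0.0]
opening: 0.0852
[ 0.48331282 -0.14858105  0.19944626] [-4.45861056e-01 -2.30946944e-01  1.89743074e+00  5.54467998e-04
  1.47586394e+00 -1.78265369e+00] [ 0.01146485 -0.01338325  0.00647072 -0.00396193 -0.00283766 -0.0014951 ]
```

View pics/w1.png

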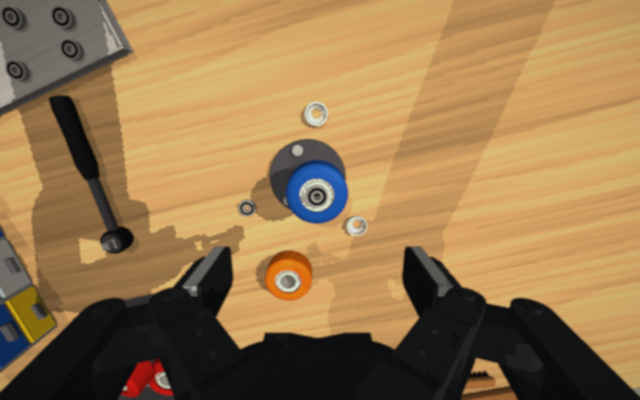

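```bash
cat >> h.py <<'E'
from scipy.optimize import least_squares
def circ(P,R,c0):
    r=least_squares(lambda c:np.hypot(P[:,0]-c[0],P[:,1]-c[1])-R,c0,loss="soft_l1",f_scale=.0007)
    res=np.hypot(P[:,0]-r.x[0],P[:,1]-r.x[1])-R
    return r.x,res
def measure(im,c,tag,box,c0=(.481,-.161)):
    u0,v0,u1,v1=box
    hsv=cv2.cvtColor(im,cv2.COLOR_BGR2HSV); m=np.zeros(im.shape[:2],np.uint8); m[v0:v1,u0:u1]=255
    blue=cv2.inRange(hsv,(100,120,40),(125,255,255))&m
    cs=cv2.findContours(blue,cv2.RETR_CCOMP,cv2.CHAIN_APPROX_NONE); 
    i=max(range(len(cs[0])),key=lambda k:cv2.contourArea(cs[0][k])); outer=cs[0][i][:,0]
    kids=[k for k in range(len(cs[0])) if cs[1][0][k][3]==i]
    hub=cs[0][max(kids,key=lambda k:cv2.contourArea(cs[0][k]))]
    e=cv2.fitEllipse(hub); hubc=ray(c,*e[0],.093)
    P=np.array([ray(c,u,v,.093)[:2] for u,v in outer]); wc,res=circ(P,.031,hubc[:2])
    # flange
    V=hsv[:,:,2]; S=hsv[:,:,1]
    dark=((S<80)&(V<110)).astype(np.uint8)*255&m
    dark=cv2.morphologyEx(dark,cv2.MORPH_OPEN,np.ones((3,3),np.uint8))
    n,lab,st,_=cv2.connectedComponentsWithStats(dark)
    fu,fv=proj(c,[c0[0],c0[1],.01])
    k=1+np.argmax(st[1:,4]); fl=(lab==k).astype(np.uint8)*255
    ct=max(cv2.findContours(fl,cv2.RETR_EXTERNAL,cv2.CHAIN_APPROX_NONE)[0],key=cv2.contourArea)[:,0]
    bd=cv2.dilate(blue,np.ones((9,9),np.uint8)); ct=np.array([p for p in ct if not bd[p[1],p[0]]])
    F=np.array([ray(c,u,v,.010)[:2] for u,v in ct]); fc,fr=circ(F,.048,c0)
    ok=abs(fr)<.0025; fc,fr2=circ(F[ok],.048,fc)
    print(tag,"hub",np.round(hubc[:2]*1e3,1),"hubdiam_mm",np.round(np.array(e[1])*np.linalg.norm(hubc-c[4])/c[0]*1e3,1),"tread",np.round(wc*1e3,1),"flange",np.round(fc*1e3,1),"n",ok.sum(),len(F),"rms",round(1e3*fr2.std(),2),"OFFSET hub",np.round((hubc[:2]-fc)*1e3,1),"tread",np.round((wc-fc)*1e3,1))
    v=im.copy()
    for p in ct[ok]: v[p[1],p[0]]=(0,255,255)
    for X,col in (([*fc,.01],(0,255,0)),([*hubc[:2],.093],(0,0,255)),([*fc,.097],(0,255,0))):
        a,b=proj(c,X); cv2.circle(v,(int(round(a)),int(round(b))),1,col,-1)
    cv2.imwrite(f"pics/m_{tag}.png",cv2.resize(v[v0:v1,u0:u1],None,fx=4,fy=4,interpolation=cv2.INTER_NEAREST))
    return hubc[:2],fc
E
python3 - <<'E'
from h import *
z=np.load("pics/w1.npz"); c=cam("wrist",dict(tool_pos=z["p"],tool_rot=z["r"]))
measure(cv2.imread("pics/w1.png"),c,"w1",(255,130,360,235))
measure(cv2.imread("pics/top0.png"),cam("top"),"t0",(345,190,425,255))
measure(cv2.imread("pics/scene0.png"),cam("scene"),"s0",(255,135,320,195))
E
```

```text
w1 hub [ 487.9 -150.1] hubdiam_mm [34.1 35.7] tread [ 485.5 -149.5] flange [ 488.2 -160.9] n 118 121 rms 0.91 OFFSET hub [-0.3 10.7] tread [-2.8 11.3]
t0 hub [ 486.3 -148.3] hubdiam_mm [39.  41.4] tread [ 484.6 -147.4] flange [ 487.4 -159.8] n 38 56 rms 1.17 OFFSET hub [-1.1 11.5] tread [-2.8 12.4]
s0 hub [ 488.8 -149. ] hubdiam_mm [31.4 39.6] tread [ 497.5 -139.8] flange [ 485.8 -162. ] n 29 59 rms 1.08 OFFSET hub [ 3. 13.] tread [11.6 22.2]
```

View pics/m_w1.png

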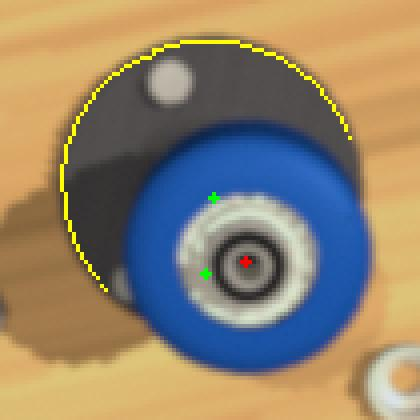

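View pics/m_t0.png

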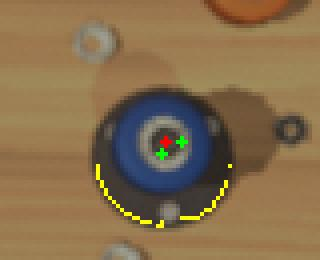

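```bash
python3 - <<'E'
s=open('h.py').read()
s=s.replace("    ok=abs(fr)<.0025; fc,fr2=circ(F[ok],.048,fc)\n","""    ok=abs(fr)<.0025; q=F[ok]
    r=least_squares(lambda a:np.hypot(q[:,0]-a[0],q[:,1]-a[1])-a[2],[*fc,.048],loss="soft_l1",f_scale=.0005); fc=r.x[:2]; fr2=r.fun; print('Rflange',round(r.x[2]*1e3,2))
""")
open('h.py','w').write(s)
E
python3 - <<'E'
from h import *
z=np.load("pics/w1.npz"); c=cam("wrist",dict(tool_pos=z["p"],tool_rot=z["r"]))
measure(cv2.imread("pics/w1.png"),c,"w1",(255,130,360,235))
measure(cv2.imread("pics/top0.png"),cam("top"),"t0",(345,190,425,255))
E
```

```text
Rflange 46.07
w1 hub [ 487.9 -150.1] hubdiam_mm [34.1 35.7] tread [ 485.5 -149.5] flange [ 486.  -161.6] n 118 121 rms 0.38 OFFSET hub [ 2.  11.5] tread [-0.5 12.1]
Rflange 45.43
t0 hub [ 486.3 -148.3] hubdiam_mm [39.  41.4] tread [ 484.6 -147.4] flange [ 484.  -159.7] n 38 56 rms 0.94 OFFSET hub [ 2.3 11.4] tread [ 0.6 12.2]
```

```bash
python3 - <<'E'
from h import *
plan([.4875,-.150,.12],[.985,-.17])
E
```

```text
R cols x [-0.     0.001 -1.   ] y [0.231 0.973 0.   ] z [ 0.973 -0.231 -0.   ]
shift [ 0.0796 -0.0006  0.0045]
turn deg [-3.59 -0.02 -0.03]
```

```bash
python3 -m handwheel '[1,0.02,0,0.0045,-3.6,0,0,1,0.04,0,0.0045,-3.6,0,0,1,0.06,0,0.0045,-3.6,0,0,1,0.08,0,0.0045,-3.6,0,0,1,0.08,0,0.0045,-3.6,0,0,1,0.08,0,0.0045,-3.6,0,0]'; python3 - <<'E'
from h import *
o=pose(); im,d=ctrl.get_image("wrist"); cv2.imwrite("pics/w2.png",im); np.savez("pics/w2.npz",d=d,p=o["tool_pos"],r=o["tool_rot"])
c=cam("wrist",o)
measure(im,c,"w2",(215,110,400,270))
plan([.4875,-.150,.047],[.985,-.17])
E
```

```text
t: 2.62
tool_pos: [0.487, -0.1494, 0.1189]
tool_rot: [0.135, 1.569, -0.133]
contact_force: [0.4, -0.5, -0.0]
opening: 0.0853
Rflange 46.22
w2 hub [ 487.5 -150.2] hubdiam_mm [32.3 35. ] tread [ 484.5 -149.4] flange [ 485.6 -161.6] n 155 158 rms 0.28 OFFSET hub [ 1.9 11.5] tread [-1.1 12.2]
R cols x [ 0.001 -0.    -1.   ] y [ 0.17   0.985 -0.   ] z [ 0.985 -0.17   0.001]
shift [ 0.0735  0.     -0.0007]
turn deg [-0.01  0.04  0.  ]
```

View pics/w2.png

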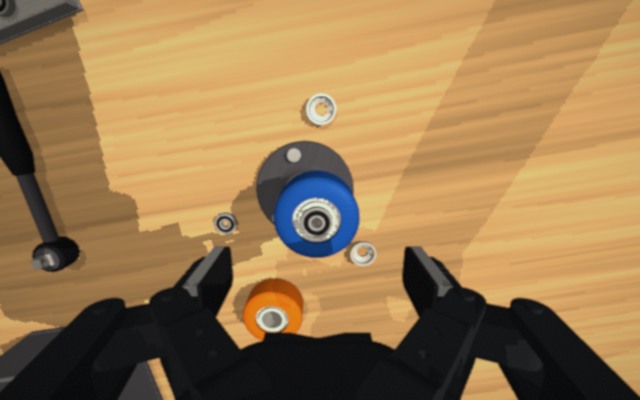

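View pics/m_w2.png

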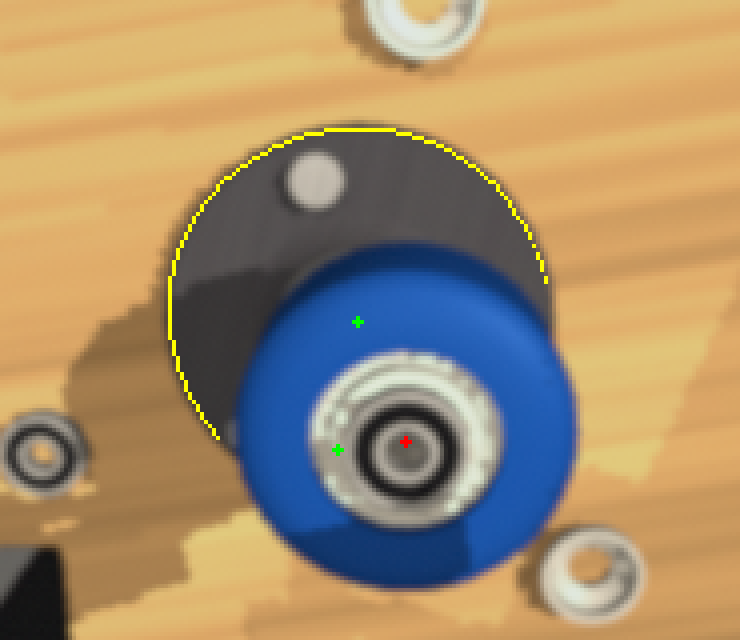

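```bash
python3 - <<'E'
from h import *
z=np.load("pics/w2.npz"); d=z["d"]; p=ctrl.camera_params("wrist"); H=np.array(p["hand_eye"]); f=200/np.tan(np.radians(p["fov_y"]/2))
im=cv2.imread("pics/w2.png")
v,u=np.mgrid[0:400,0:640]
Pc=np.stack([(u-p["cx"])/f*d,(v-p["cy"])/f*d,d,np.ones_like(d)],-1)
T=Pc@H.T
m=(d>.02)&(d<.19)&(v>235)&(v<300)&(abs(T[...,1])>.03)&(abs(T[...,1])<.07)&(T[...,0]>-.06)&(T[...,0]<.03)
for s in (1,-1):
    q=T[m&(np.sign(T[...,1])==s)][:,:3]*1e3
    q=q[np.argsort(-q[:,0])]
    print(len(q)); print(np.round(q[:300:25],1))
    pad=q[(q[:,0]>-45)]; print("min |y|",np.percentile(abs(pad[:,1]),[1,5,20]), "z range",pad[:,2].min(),pad[:,2].max())
E
```

```text
1381
[[-33.1  43.2  -3.6]
 [-34.5  42.9  -7.1]
 [-35.7  43.3  -4.5]
 [-36.7  43.    1.5]
 [-37.4  43.2  -5.9]
 [-38.1  46.9  -9.9]
 [-38.7  42.8  11.4]
 [-39.4  46.9 -10. ]
 [-40.   43.5  -9.2]
 [-40.4  49.   -9.4]
 [-40.9  45.5  -9.7]
 [-41.6  42.8  10.1]]
min |y| [42.4179568 42.5823789 42.7669185] z range -10.211600621458594 12.413032653331435
1385
[[-33.2 -42.7   1.2]
 [-34.7 -42.5   4.3]
 [-35.6 -42.5   1.6]
 [-36.4 -42.3   1.6]
 [-37.1 -42.8   4. ]
 [-38.2 -42.3   8.3]
 [-38.7 -42.5  -4.5]
 [-39.3 -42.5  -8.4]
 [-39.7 -42.7   6.8]
 [-40.5 -42.7   3.6]
 [-40.9 -48.   -9.7]
 [-41.4 -48.8  -9. ]]
min |y| [42.16533875 42.24723104 42.39547611] z range -10.361701614521712 12.495327355393618
```

```bash
cat >> h.py <<'E'
def fingers(tag):
    o=pose(); im,d=ctrl.get_image("wrist"); cv2.imwrite(f"pics/{tag}.png",im)
    p=ctrl.camera_params("wrist"); H=np.array(p["hand_eye"]); f=200/np.tan(np.radians(p["fov_y"]/2))
    v,u=np.mgrid[0:400,0:640]
    T=np.stack([(u-p["cx"])/f*d,(v-p["cy"])/f*d,d,np.ones_like(d)],-1)@H.T*1e3
    dark=(im.max(2)<150)
    m=(d>.02)&(T[...,0]<8)&(abs(T[...,1])<75)&(T[...,2]<25)&(T[...,2]>-25)
    print("opening",o["opening"],o["tool_pos"])
    for s in (1,-1):
        q=T[m&(np.sign(T[...,1])==s)]; q=q[q[:,0]>-110]
        for a in range(4,-104,-8):
            w=q[(q[:,0]<=a)&(q[:,0]>a-8)]
            if len(w)>3: print(s,a,len(w),"y",np.round(np.percentile(w[:,1],[1,99]),1),"z",np.round(np.percentile(w[:,2],[1,99]),1))
    return o,im
E
python3 - <<'E'
from h import *
fingers("f_open")
E
python3 -m handwheel '[0.85,0,0,0,0,0,0,0.85,0,0,0,0,0,0,0.85,0,0,0,0,0,0,0.85,0,0,0,0,0,0]'
python3 - <<'E'
from h import *
fingers("f_85")
E
python3 -m handwheel '[0,0,0,0,0,0,0,0,0,0,0,0,0,0,0,0,0,0,0,0,0,0,0,0,0,0,0,0,0,0,0,0,0,0,0,0,0,0,0,0,0,0,0,0,0,0,0,0,0]' 20
python3 - <<'E'
from h import *
fingers("f_0")
E
```

```text
opening 0.08556381123787181 [ 0.48809555 -0.15012742  0.12049492]
1 -28 55 y [42.5 43.3] z [-8.2 10. ]
1 -36 361 y [42.5 55.2] z [-10.1  12.2]
1 -44 475 y [42.5 56.2] z [-10.2  11.9]
1 -52 582 y [42.4 56.1] z [-10.2  11.6]
1 -60 562 y [42.3 55.9] z [-10.3   9.3]
1 -68 463 y [42.4 60.3] z [-11.3   0.1]
1 -76 1256 y [39.9 73.1] z [-12.7  -4.8]
1 -84 4535 y [38.8 73.2] z [-12.6  12.4]
1 -92 3912 y [ 1.  72.4] z [-16.4  12. ]
1 -100 5667 y [ 0.7 71.3] z [-16.5   3.5]
-1 -28 58 y [-42.9 -42.2] z [-7.4 10.4]
-1 -36 347 y [-54.7 -42.2] z [-10.1  11.8]
-1 -44 495 y [-56. -42.] z [-10.2  12. ]
-1 -52 568 y [-55.9 -42.1] z [-10.3  11.8]
-1 -60 562 y [-55.7 -42. ] z [-10.3  10. ]
-1 -68 475 y [-61.4 -42.1] z [-11.3  -0.2]
-1 -76 1295 y [-72.9 -39.5] z [-12.7   4.1]
-1 -84 4541 y [-73.1 -38.4] z [-12.7  12.4]
-1 -92 3895 y [-72.4  -0.9] z [-16.4  12. ]
-1 -100 5642 y [-71.2  -0.6] z [-16.6   3.3]
t: 3.05
tool_pos: [0.4883, -0.1512, 0.1205]
tool_rot: [0.135, 1.565, -0.136]
contact_force: [0.1, 0.1, -0.3]
opening: 0.0727
opening 0.07268860972604378 [ 0.48826204 -0.15121368  0.12050049]
1 -28 185 y
[... 1241 characters left out ...]
 z [-12.6   9.8]
1 -68 1520 y [ 2.6 36.3] z [-12.5   9.5]
1 -76 2260 y [ 3.4 41.6] z [-11.5   9.5]
1 -84 2400 y [ 3.9 48. ] z [-16.3   8.9]
1 -92 4129 y [ 1.1 54.4] z [-16.4   7.9]
1 -100 5451 y [ 0.7 60.3] z [-16.5  -0.5]
-1 -20 52 y [-11.6  -0.1] z [-10.1  -5.3]
-1 -28 183 y [-13.2  -0.1] z [-10.2  -5.2]
-1 -36 214 y [-13.1  -0.1] z [-10.2  -5. ]
-1 -44 246 y [-13.3  -0.1] z [-10.2  -5.1]
-1 -52 332 y [-10.3  -0.1] z [-10.6  12.2]
-1 -60 577 y [-29.5  -1.6] z [-12.7   8.2]
-1 -68 1578 y [-36.1  -2.3] z [-12.6   9.6]
-1 -76 2217 y [-41.5  -3.2] z [-11.5   9.6]
-1 -84 2416 y [-48.   -3.7] z [-16.4   8.9]
-1 -92 4122 y [-54.2  -0.9] z [-16.4   7.9]
-1 -100 5493 y [-59.8  -0.6] z [-16.5  -0.7]
```

View pics/f_0.png

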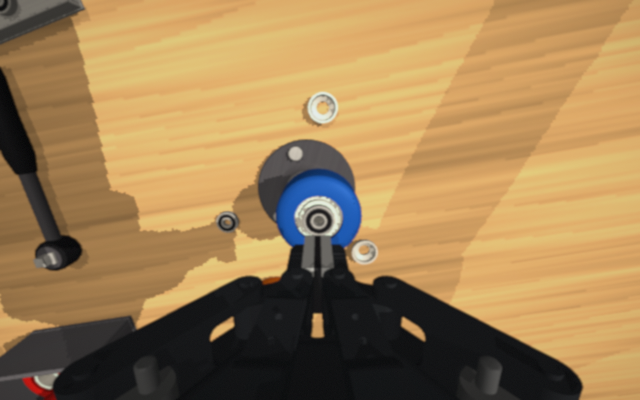

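```bash
python3 - <<'E'
from h import *
z=np.load("pics/w2.npz"); d=z["d"]; c=cam("wrist",dict(tool_pos=z["p"],tool_rot=z["r"])); f,cx,cy,R,C=c
def pt(u,v): return C+R@np.array([(u-cx)/f,(v-cy)/f,1])*d[v,u]
for n,(u,v) in dict(table=(450,60),table2=(200,60),table3=(560,250),flange=(320,160),tyretop=(317,185),tyre2=(345,230),bearing=(325,215),spare=(290,300)).items(): print(n,np.round(pt(u,v),4),d[v,u])
z=np.load("pics/top0.npy"); c=cam("top"); f,cx,cy,R,C=c
print("top table",np.round(C+R@np.array([(300-cx)/f,(150-cy)/f,1])*z[150,300],4))
print(z[226,386],z[223:229,383:390])
E
```

```text
table [ 0.3922 -0.0117 -0.001 ] 0.25862342
table2 [ 0.3539 -0.233  -0.0015] 0.2587369
table3 [ 6.009e-01  9.680e-02 -4.000e-04] 0.3104134
flange [ 0.4595 -0.1417  0.0093] 0.27318814
tyretop [ 0.4636 -0.1454  0.0913] 0.19580075
tyre2 [ 0.4991 -0.1314  0.0921] 0.20410028
bearing [ 0.4843 -0.1434  0.0956] 0.19726653
spare [ 0.5903 -0.1948  0.0317] 0.290119
top table [0.7005 0.0789 0.0011]
1.106499 [[1.071858  1.0700895 1.0725025 1.071862  1.0752479 1.0691401 1.0694429]
 [1.0719156 1.0739001 1.1075072 1.1079865 1.1080886 1.0715151 1.070249 ]
 [1.0711795 1.066131  1.1116288 1.1032442 1.1064829 1.0703158 1.0683904]
 [1.0707139 1.0693126 1.0687103 1.106499  1.1034634 1.0717372 1.0726795]
 [1.0711414 1.0691584 1.0713428 1.0747703 1.067539  1.0693216 1.0719274]
 [1.0728732 1.0680683 1.0695207 1.0660527 1.0671477 1.0679353 1.0687162]]
```

```bash
python3 -m handwheel '[1,0,0,0,0,0,0,1,0,0,0,0,0,0,1,0,0,0,0,0,0,1,0,0,0,0,0,0,1,0,0,0,0,0,0,1,0,0,0,0,0,0,1,0,0,0,0,0,0]' && python3 -m handwheel '[1,0.02,0,0,0,0,0,1,0.03,0,0,0,0,0,1,0.04,0,0,0,0,0,1,0.05,0,0,0,0,0,1,0.06,0,0,0,0,0,1,0.06,0,0,0,0,0]' ; python3 - <<'E'
from h import *
o=pose(); im,d=ctrl.get_image("wrist"); cv2.imwrite("pics/w3.png",im); s,_=ctrl.get_image("scene"); cv2.imwrite("pics/s3.png",cv2.resize(s[100:220,210:360],None,fx=5,fy=5,interpolation=cv2.INTER_CUBIC))
print(o["tool_pos"])
E
```

```text
t: 4.32
tool_pos: [0.4879, -0.151, 0.1197]
tool_rot: [0.135, 1.567, -0.136]
contact_force: [0.3, -0.3, 0.2]
opening: 0.0835
t: 4.82
tool_pos: [0.4861, -0.1502, 0.0569]
tool_rot: [0.137, 1.571, -0.134]
contact_force: [-0.2, 0.2, 0.3]
opening: 0.0855
[ 0.48614357 -0.15022613  0.05692624]
```

View pics/w3.png

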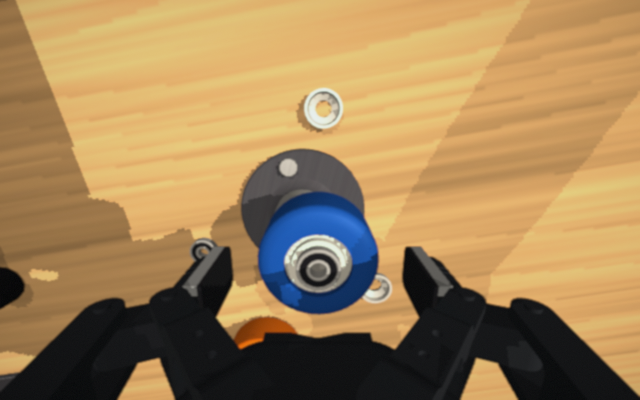

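View pics/s3.png

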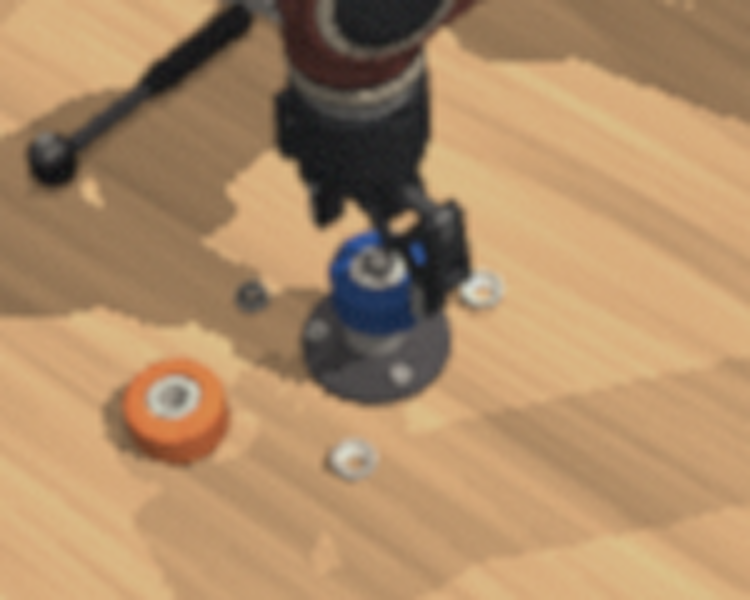

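```bash
python3 - <<'E'
from h import *
c=cam("scene")
for y in (-.108,-.094):
  for x in (.476,.498):
    for z in (.07,.09):
      u,v=proj(c,[x+.17*.04,y,z]); print(x,y,z,round((u-210)*5),round((v-100)*5))
E
```

```text
0.476 -0.108 0.07 438 316
0.476 -0.108 0.09 436 295
0.498 -0.108 0.07 414 339
0.498 -0.108 0.09 413 319
0.476 -0.094 0.07 456 327
0.476 -0.094 0.09 455 307
0.498 -0.094 0.07 433 351
0.498 -0.094 0.09 431 331
```

```bash
python3 -m handwheel '[1,0.009,0,0,0,0,0,1,0.018,0,0,0,0,0,1,0.027,0,0,0,0,0,1,0.027,0,0,0,0,0,1,0.027,0,0,0,0,0]' ; python3 - <<'E'
from h import *
o=pose(); im,d=ctrl.get_image("wrist"); cv2.imwrite("pics/w4.png",im); s,_=ctrl.get_image("scene"); cv2.imwrite("pics/s4.png",cv2.resize(s[100:220,210:360],None,fx=5,fy=5,interpolation=cv2.INTER_CUBIC))
print(o["tool_pos"],o["contact_force"])
E
```

```text
t: 5.33
tool_pos: [0.4871, -0.1506, 0.0315]
tool_rot: [0.136, 1.569, -0.135]
contact_force: [1.0, 0.1, 0.2]
opening: 0.0854
[ 0.48705297 -0.15063851  0.03154996] [0.95060627 0.14434591 0.19462307]
```

View pics/w4.png

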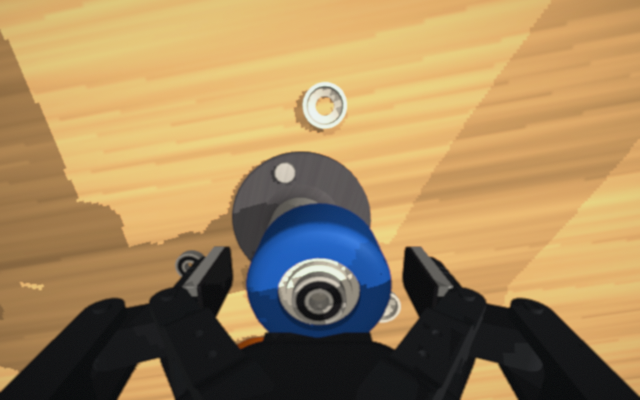

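View pics/s4.png

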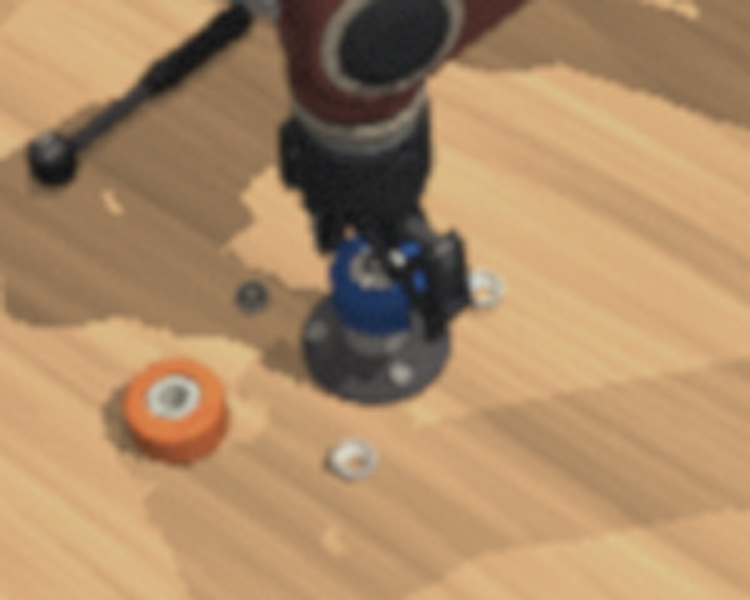

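```bash
python3 -m handwheel '[1,0.002,-0.002,0,0,0,0,1,0.002,-0.005,0,0,0,0,1,0.002,-0.008,0,0,0,0,1,0.002,-0.009,0,0,0,0,1,0.002,-0.009,0,0,0,0,1,0.002,-0.009,0,0,0,0]' && python3 -m handwheel '[1,0,-0.0007,0,0,0,0,1,0,-0.0014,0,0,0,0,1,0,-0.0021,0,0,0,0,1,0,-0.0028,0,0,0,0,1,0,-0.0035,0,0,0,0,1,0,-0.0042,0,0,0,0,1,0,-0.0049,0,0,0,0,1,0,-0.0056,0,0,0,0,1,0,-0.0063,0,0,0,0,1,0,-0.007,0,0,0,0,1,0,-0.007,0,0,0,0]'
python3 - <<'E'
from h import *
o=pose(); im,d=ctrl.get_image("wrist"); cv2.imwrite("pics/w5.png",im); 
measure(im,cam("wrist",o),"w5",(225,140,403,335))
print(o["tool_pos"],o["contact_force"])
E
```

```text
t: 5.93
tool_pos: [0.4864, -0.1601, 0.0308]
tool_rot: [0.136, 1.566, -0.136]
contact_force: [0.3, 0.5, 0.2]
opening: 0.0851
t: 6.85
tool_pos: [0.4851, -0.1669, 0.0307]
tool_rot: [0.136, 1.567, -0.136]
contact_force: [-0.2, 1.0, 0.6]
opening: 0.0854
Rflange 46.33
w5 hub [ 485.3 -155.4] hubdiam_mm [29.2 35.5] tread [ 479.4 -155.3] flange [ 484.9 -161.9] n 232 252 rms 0.24 OFFSET hub [0.4 6.5] tread [-5.5  6.6]
[ 0.48510219 -0.16692386  0.03073693] [-0.18000684  0.97651245  0.61609482]
```

View pics/w5.png

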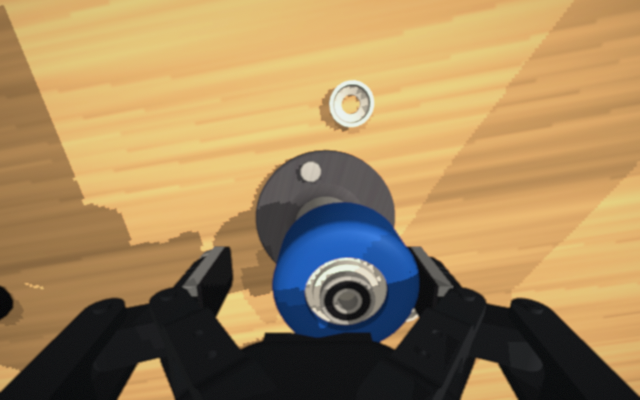

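```bash
python3 -m handwheel '[1,0,-0.0005,0,0,0,0,1,0,-0.001,0,0,0,0,1,0,-0.0016,0,0,0,0,1,0,-0.0022,0,0,0,0,1,0,-0.0028,0,0,0,0,1,0,-0.0034,0,0,0,0,1,0,-0.004,0,0,0,0,1,0,-0.0046,0,0,0,0,1,0,-0.0052,0,0,0,0,1,0,-0.0056,0,0,0,0,1,0,-0.0056,0,0,0,0]' && python3 -m handwheel '[1,0,0.002,0,0,0,0,1,0,0.006,0,0,0,0,1,0,0.012,0,0,0,0,1,0,0.016,0,0,0,0,1,-0.02,0.016,0,0,0,0,1,-0.05,0.016,0,0,0,0,1,-0.09,0.016,0,0,0,0,1,-0.09,0.016,0,0,0,0,1,-0.09,0.016,0,0,0,0,1,-0.09,0.016,0,0,0,0]'
python3 - <<'E'
from h import *
o=pose(); im,d=ctrl.get_image("wrist"); cv2.imwrite("pics/w6.png",im); 
measure(im,cam("wrist",o),"w6",(225,110,403,290))
print(o["tool_pos"],o["contact_force"])
E
```

```text
t: 7.82
tool_pos: [0.4841, -0.1724, 0.0307]
tool_rot: [0.135, 1.567, -0.136]
contact_force: [1.0, 1.7, 0.2]
opening: 0.0852
t: 8.65
tool_pos: [0.4869, -0.1562, 0.1207]
tool_rot: [0.135, 1.566, -0.135]
contact_force: [-0.6, 1.5, -0.3]
opening: 0.0855
Rflange 46.1
w6 hub [ 485.7 -160.7] hubdiam_mm [32.4 35.2] tread [ 482.8 -159.8] flange [ 485.4 -161.8] n 153 160 rms 0.27 OFFSET hub [0.2 1. ] tread [-2.6  1.9]
[ 0.48691535 -0.15619865  0.1206939 ] [-0.56124412  1.52567665 -0.34042531]
```

View pics/m_w6.png

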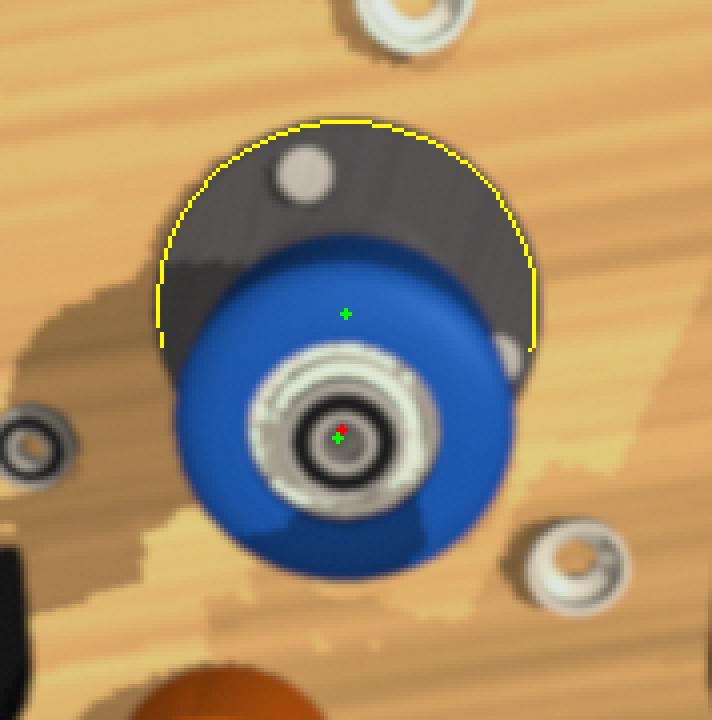

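```bash
python3 -m handwheel '[1,-0.03,0,0.03,0,0,0,1,-0.06,0,0.06,0,0,0,1,-0.09,-0.006,0.09,0,0,0,1,-0.09,-0.006,0.12,0,0,0,1,-0.09,-0.006,0.13,0,0,0,1,-0.09,-0.006,0.13,0,0,0,1,-0.09,-0.006,0.13,0,0,0]'
python3 - <<'E'
from h import *
o=pose(); im,d=ctrl.get_image("wrist"); cv2.imwrite("pics/w7.png",im); np.savez("pics/w7.npz",p=o["tool_pos"],r=o["tool_rot"])
print(o["tool_pos"],[proj(cam("wrist",o),[.485,-.161,z]) for z in (.01,.097)])
E
```

```text
t: 9.28
tool_pos: [0.6125, -0.1841, 0.2075]
tool_rot: [0.137, 1.572, -0.134]
contact_force: [0.3, -0.4, -0.1]
opening: 0.0854
[ 0.61251373 -0.1840505   0.20749355] [(np.float64(317.5477418286154), np.float64(60.94495968792668)), (np.float64(317.8463376875967), np.float64(42.25310677652814))]
```

View pics/w7.png

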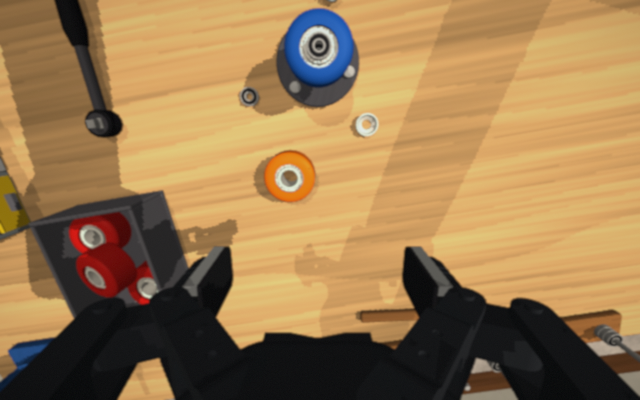

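```bash
python3 - <<'E'
from h import *
z=np.load("pics/w7.npz"); c=cam("wrist",dict(tool_pos=z["p"],tool_rot=z["r"]))
measure(cv2.imread("pics/w7.png"),c,"w7",(265,0,370,115),(.485,-.161))
im,_=ctrl.get_image("top"); cv2.imwrite("pics/t7.png",im)
E
```

```text
Rflange 46.09
w7 hub [ 487.3 -161. ] hubdiam_mm [40.3 43.6] tread [ 489.4 -161.3] flange [ 487.2 -161.9] n 123 152 rms 0.52 OFFSET hub [0.1 0.9] tread [2.1 0.6]
```

View pics/m_w7.png

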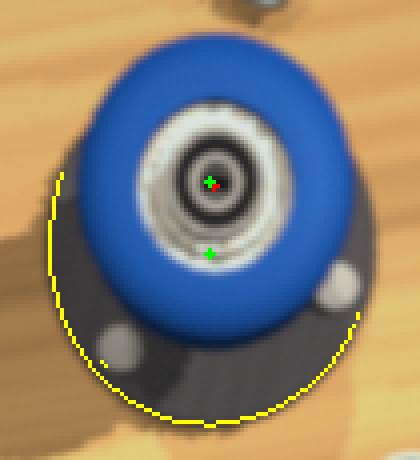

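View pics/t7.png

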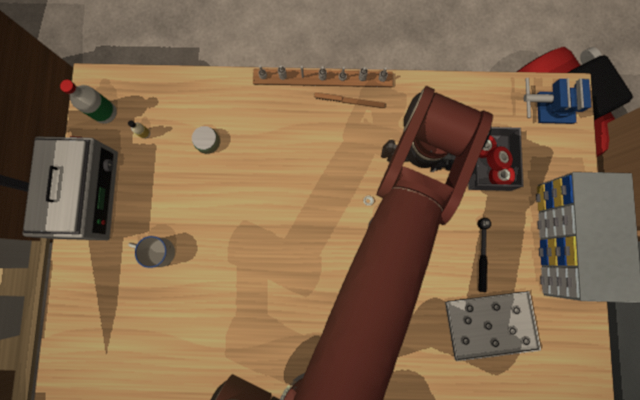

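```bash
python3 - <<'E'
from h import *
def look():
    o=pose(); im,d=ctrl.get_image("wrist"); c=cam("wrist",o); f,cx,cy,R,C=c
    hsv=cv2.cvtColor(im,cv2.COLOR_BGR2HSV); b=cv2.inRange(hsv,(100,120,40),(125,255,255))>0
    v,u=np.nonzero(b); k=(u>265)&(u<370)&(v<115); u,v=u[k],v[k]; dd=d[v,u]
    P=(np.stack([(u-cx)/f*dd,(v-cy)/f*dd,dd],1))@R.T+C
    r=np.hypot(P[:,0]-.486,P[:,1]+.161); P=P[(r<.026)&(P[:,2]>.08)]
    A=np.c_[P[:,:2]-P[:,:2].mean(0),np.ones(len(P))]; s=np.linalg.lstsq(A,P[:,2],rcond=None)[0]
    print(len(P),"slope rad",s[:2],"mean z",s[2])
    measure(im,c,"w8",(265,0,370,115),(.485,-.161))
look()
s,_=ctrl.get_image("scene"); cv2.imwrite("pics/s8.png",cv2.resize(s[100:220,210:360],None,fx=5,fy=5,interpolation=cv2.INTER_CUBIC))
E
```

```text
1700 slope rad [0.00646374 0.00360524] mean z 0.09234556440499471
Rflange 46.01
w8 hub [ 487.3 -161. ] hubdiam_mm [40.3 43.5] tread [ 489.3 -161.3] flange [ 487.3 -162. ] n 120 150 rms 0.62 OFFSET hub [0.1 0.9] tread [2.  0.6]
```

View pics/s8.png

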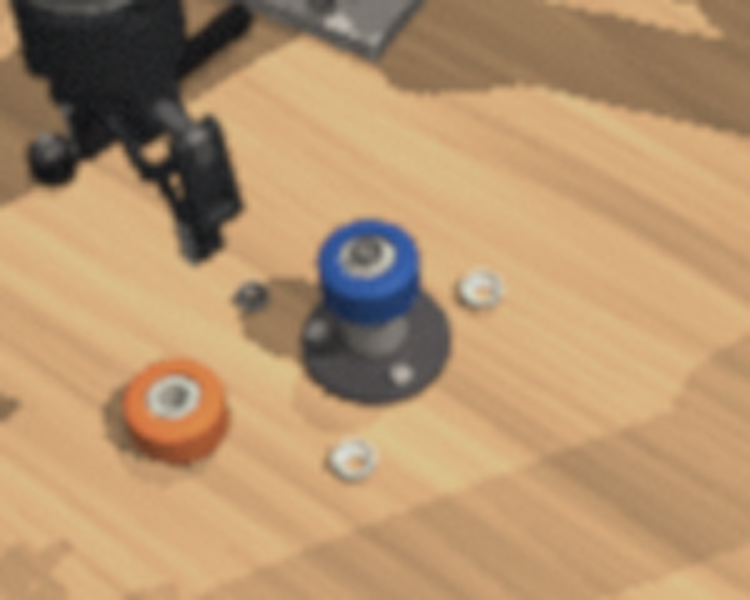

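```bash
python3 - <<'E'
from h import *
c=cam("scene")
a=ray(c,377/5+210,342/5+100,.01); print(a)
for z in (.01,.097):
    u,v=proj(c,[a[0],a[1],z]); print((u-210)*5,(v-100)*5)
print(ray(c,367.5/5+210,252/5+100,.097)-a)
E
```

```text
[ 0.48897376 -0.15540486  0.01      ]
376.9999999999996 342.00000000000045
367.39568943521704 255.51175147394915
[-0.00206424 -0.00165949  0.087     ]
```

```bash
python3 - <<'E'
from station import ctrl
print(ctrl.get_obs()["t"]); print(ctrl.finish_job())
E
```

```text
9.4833
the job is handed in; nothing more can be done
None
```

I centred the wheel on the pillar with one fingertip pad and handed the job in at 9.5 s. All my checks put the offset inside the 4 mm limit.

**What I did:** the wheel started about 11.5 mm off-centre, almost entirely towards +y. I lowered the open gripper around it without touching it. I then pushed low on the tread with one pad, in two slow steps, while the other pad stayed clear. After that I backed off and lifted away.

**Last checks:**
- **Centring:** wrist views from opposite sides put the wheel's axis about 1 mm from the pillar's axis, at (0.2, 1.0) and (0.1, 0.9) mm.
- **Rough cross-check:** a hand-read estimate from the scene camera gave about 2.6 mm, in a different direction. It is much coarser, but still inside 4 mm.
- **Level:** the tyre's top face sloped less than 0.01 rad, at a height of 92 mm against an expected 93 mm. The wheel stands flat on the pillar.
- **At rest:** two pictures taken at a short interval gave the same position. The gripper was clear of everything.
- **Neighbours:** the washers, loose bearing and spare wheel looked unmoved in the scene picture. The ratchet and mug looked unmoved in the top view, taken after the wheel had been centred.

**Disagreements:**
- **Fingertips:** they appeared about 20 mm short of the stated TCP, both in the depth images and by eye in the scene view. I set the pushing height from what I saw.
- **Flange radius:** my fit gave 46 mm instead of 48 mm. It was the same from both sides, so the centre should not be affected.
- **Tread outline:** fits to the tread's outline were up to 3 mm off from the hub in the viewing direction. That comes from seeing the tread's side wall, so I used the hub centre instead.

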